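# Let milling balls out of a tipping pan past a sorting card

## Robot

A 6-joint arm with a two-finger parallel gripper is mounted at the origin on the work surface. World frame = base frame: x ahead of the robot, y to its left, z up, the work surface at z = 0. Lengths are in m, angles in rad, forces in N, time in s.
With the tool pointing down it reaches from about 0.3 to 0.875 m from the base axis. Payload 6.4 kg.
Tool frame: the origin (TCP) lies midway between the tips of the shut fingers; the grasp point (between the pads) lies 19 mm behind it (ctrl.grip_point_offset is the distance from the TCP to the grasp point, in m); x points along the fingers, y is the direction in which the jaws open and shut, and the axes are right-handed (so a half turn about x gives the same grasp; the last joint's range is limited). The gripper opens to 85 mm and grips with 20 to 120 N. Pads are 22 mm wide; open, the fingers measure 114 mm over their backs; the gripper's body (76 mm by 85 mm) begins 54 mm behind the grasp point. The pads swing forward as they close: fully open they stand 13 mm farther back than shut.
Start: joints at [-1.408, 0.181, 1.607, -0, 1.354, -0.206], TCP at [0.207, -0.536, 0.231] pointing down, gripper open.
Joint ranges: [-2.99, 2.99], [-0.89, 2.07], [0.3, 2.58], [-1.14, 4.28], [0, 2.63], [-3.12, 3.12]. Speed limits (rad/s): [2.57, 2.57, 3.01, 3.14, 3.14, 3.14].

## Interface

Orientations are given as a unit quaternion [w, x, y, z].
In Python, from bench import ctrl gives the robot as it stands.
- The arm moves only by the tool apply_moves, never from a script. Its argument "deltas" is a list of rows, each an object with "delta_pos": the shift along the tool's x, y, z in units of 25 mm (1.0 is 25 mm), a list of three; "roll": the turn about the tool's x in units of 6 degrees (1.0 is 6 degrees). In form: [{"delta_pos": [dx, dy, dz], "roll": roll}, ...]. A call has 1 to 12 rows; each row is the pose to reach, as a shift and turn from the pose commanded when the call began, along the tool's axes at that moment; what a row does not reach only later rows make up. A row lasts 1/10 s, in which the tool goes at most 50 mm and 8.59 degrees, less where a joint would pass 70% of its speed; a pose out of reach is approached as far as the arm can. A call with a gripper value outside its range is refused whole. "hand" is the gripper command: -1 is shut, 1 is fully open, values between are in proportion, set as the call begins (left out, the last holds). The fingers move at their own pace and stop on an object; the grip force is fixed at half the most. Time passes only in rows, so rows that repeat a pose let the fingers close. It gives the time, the measured TCP pose, the force and the opening at its end, in the units of the state.
- ctrl.get_obs(): the state, without advancing time (a new reading comes with each control period).
- ctrl.camera(name): name is "side" or "top"; returns (picture, depth): 400x640x3 uint8, red, green, blue; 400x640 float32, m along the optical axis (not along the pixel's ray), 0 where there is no reading.
- ctrl.camera_info(name): a dict with "vfov" (degrees; the focal length in pixels is half the picture's height over the tangent of half this angle, whatever the lens; pixels are square), "cx", "cy" (the principal point, pixels), "world_to_cam" (4x4, takes a point from world to camera coordinates). Camera axes: x right, y up, looking along -z (the intrinsics and any distortion apply to the point x, -y, -z); pixel columns grow to the right and rows downward; lengths in m; the calibration is good to about 2 mm. A picture is of the moment at which its call begins. camera_info takes no time and is no camera call.
- ctrl.hand_in(): hands the job in, once; it reports no verdict.
Trained networks look in the newest picture that a camera, given by its name, has taken for a name from the list of things; names that differ only in an ending like _2 or _b are one class to them, and where a whole thing is asked for, a point or a joint stands for the part that bears it (a point fixed in the world has none). Each returns a list of dicts, best first, with "p" (0 to 1); they miss things now and then, are a little off and sometimes report something else, mostly with a low value. They report only what shows in the picture. A call takes as long as a camera call.
- ctrl.search_frame(camera, query): "at" ([column, row] in pixels, amid what is visible of it).
- ctrl.silhouettes(camera, query): "mask" (400x640 bool, what is visible of it) and "at" ([column, row] in pixels, amid what is visible of it).
The state is a dict: "time_s": time; "q": joint angles; "dq": joint speeds; "joint_efforts": joint torques, N m; "eef_pos": TCP position; "eef_rot": TCP orientation; "wrist_force": force on the tool from outside, world axes, zero at the start; "torque": the same for the moment, N m; "opening": opening from 0.0 (shut) to 1.0 (fully open).
Only numpy, scipy, OpenCV 4.12 (cv2) and the standard library are available. Lean on these libraries where they do the work, as an engineer would, in place of code of your own. Each camera call takes 0.05 s, during which the arm holds its last target.

## Task

Take the wide sorting card from its stand and hold it upright inside the pan's open mouth, turned some 25 degrees aslant, so that it bars most of the mouth and leads to a narrow gap left open at the end above the rectangular dish. Press down with the card so that the pan tips forward and all three milling balls run along the card, out through the gap and into the rectangular dish. Then let the pan rise back and hang the card in its own stand again, leaving it there.

Things in the scene. Friction and masses are not known exactly. Their poses are not given: they have to be found in the camera images.
- card: Wide card: upright white blade 145 mm long, 4 thick, 60 high; on it a flat flange 150 x 44 x 5 mm; on that a grey grip block 70 long, 22 thick, 65 to 110 mm above the blade's lower edge (grip it across its thickness, above the flange). 160 g. Origin: middle of the blade's lower edge; x along the blade, y across it, z up. A card with a blade of 70 mm hangs in an equal stand across the bench: the wrong one.
- card_stand: The wide card's fixed aluminium stand, left or right of the pan: two upright plates 110 mm long, 12 thick, 68 mm high, with a 20 mm slot between them, open at its ends. The blade hangs in the slot and the flange rests on the plates, the blade's lower edge then 8 mm above the bench. Origin: centre of the underside; x along the slot, z up.
- pan (a joint): Tilt of the pan, rad: 0 at rest (floor leaning 0.105 back, so the balls stay in), growing as the mouth is pressed down; level at 0.105, stop at 0.45; at 0.3 to 0.35 the balls run well. A spring returns it; pressing takes 2 to 8 N. Its hinge is level, parallel to the mouth's edge, 110 mm behind the edge and 10 mm below the floor's top face, 85 mm above the bench.
- pan_mouth (a point): Middle of the front edge of the steel pan's floor (top face), moving with the pan; 106 mm above the bench at rest. x points out of the mouth along the floor, y along the edge, z up. The pan is 150 mm deep, open above and in front, with walls 30 mm high; the mouth is 210 mm wide between side walls that run 70 mm straight back, then close in to a back wall 90 mm wide.
- stand: The pan's fixed grey stand (origin on the bench, 73 mm behind the mouth). How to hold the card: blade 20 to 30 deg off the mouth's edge direction, its end at the gap nearest the edge, its middle 35 mm behind the edge and 15 mm off the mouth's middle away from the gap: a 50 mm gap is left. Its level lower edge may clear the tipped floor by 15 mm at the gap; no ball fits under.
- dish: Loose rectangular grey plastic dish, 120 x 84 mm, 42 mm high, walls 3 mm, on the bench under one end of the pan's mouth (left or right), its middle about 85 mm sideways from the mouth's middle. Origin: centre of the underside; x along its length (away from the mouth), y across, z up. A round dish stands under the mouth's other end: the wrong one.
- ball1_center (a point): Plain white ceramic milling ball, 24 mm diameter, 43 g (point = its centre). It starts at the closed back of the pan, near the pan's middle line, and rolls freely once the pan slopes towards the mouth
- ball2_center (a point): Another such ball, the same (point = its centre)
- ball3_center (a point): Another such ball, the same (point = its centre)

How it is judged:
By the outcome, as a careful person would: the job done as asked, in the order asked, and still so for the second after the job is handed in, with the robot touching nothing.
It also fails if it takes over 61 s, if anything falls off the work surface, if the arm or the gripper's body presses on something with over 40 N, if the wrist force passes 120 N, or if a joint passes its speed limit or range.

## Working session

There is one attempt and no reset: what is moved stays moved. The work goes in short steps, Python scripts to look and compute and a tool call to move; the robot and the scene stay as the last step left them, time stands still between calls to the robot, and variables do not carry over. Pictures are saved under pics/ and viewed, and the job is handed in when it is done.

Besides the shell and the picture viewer there is one more tool, called after "Emit:" as name([rows], argument=value, ...), one row to a line, values as JSON. apply_moves: Moves the arm, as the interface text tells. Its arguments: {"type":"object","properties":{"deltas":{"type":"array","items":{"type":"object","properties":{"delta_pos":{"type":"array","items":{"type":"number"}},"roll":{"type":"number"}}}},"hand":{"type":"number"}},"required":["deltas"]}

```bash
ls -la; mkdir -p pics; python3 - <<'E'
from bench import ctrl
import cv2, numpy as np
print(ctrl.get_obs()); print(ctrl.grip_point_offset)
for n in ["side","top"]:
    im,d=ctrl.camera(n); print(n,ctrl.camera_info(n))
    cv2.imwrite(f"pics/{n}0.png",im[...,::-1]); np.save(f"pics/{n}0.npy",d)
E
```

```text
total 12
drwxr-xr-x  3 agent agent 4096 Dec  5 19:06 .
drwxr-xr-x 23 root  root  4096 Dec  5 19:06 ..
drwxr-xr-x  2 agent agent 4096 Dec  5 19:06 pics
{'time_s': 0.0, 'q': array([-1.40833582e+00,  1.81559673e-01,  1.60802800e+00, -5.00383945e-06,
        1.35382613e+00, -2.06290673e-01]), 'dq': array([-0.00042234,  0.00067068,  0.00111306, -0.00026758,  0.00167201,
        0.00102514]), 'joint_efforts': array([ 1.09689950e-03, -4.44875193e+01, -3.51334727e+01, -3.40216184e-04,
        9.20865306e-03,  1.68618749e-05]), 'eef_pos': array([ 0.20718445, -0.53576246,  0.23036403]), 'eef_rot': array([ 0.12899239,  0.69513399,  0.1302799 , -0.69510923]), 'wrist_force': array([0.28111162, 0.13130927, 0.15100194]), 'torque': array([-0.0088877 ,  0.01974519,  0.03674544]), 'opening': 0.998825081208702}
0.0187
side {'vfov': 46.67343853414371, 'cx': 318.18461779254733, 'cy': 201.23935900587563, 'world_to_cam': array([[-0.84325188, -0.53751345, -0.0023581 ,  0.45996832],
       [ 0.33456945, -0.52829653,  0.78036277, -0.23278651],
       [-0.42070127,  0.65725342,  0.62532263, -1.00022955],
       [ 0.        ,  0.        ,  0.        ,  1.        ]])}
top {'vfov': 47.544792104355956, 'cx': 322.3943620581126, 'cy': 200.1359830398234, 'world_to_cam': array([[-0.02616259, -0.99935424, -0.02462958,  0.04016517],
       [ 0.98969893, -0.02936317,  0.14012075, -0.50152785],
       [-0.14075347, -0.02070995,  0.98982805, -0.93839438],
       [ 0.        ,  0.        ,  0.        ,  1.        ]])}
```

View pics/side0.png

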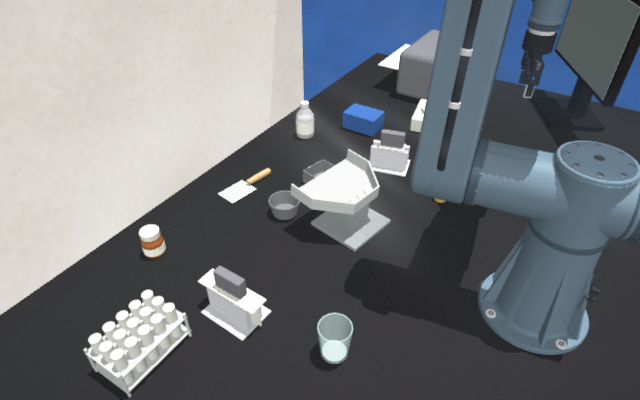

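View pics/top0.png

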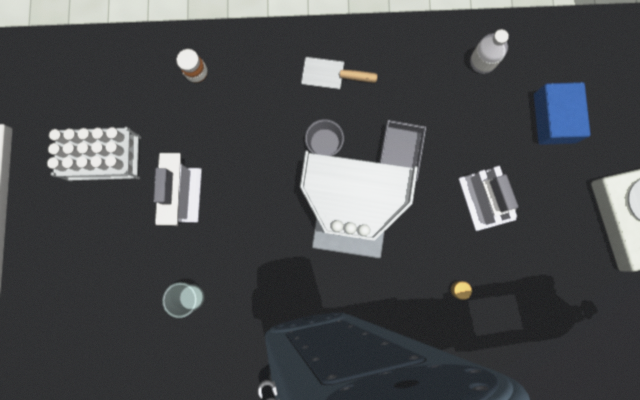

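```bash
cat > h.py <<'E'
import numpy as np, cv2
from bench import ctrl
def f(n):
    i=ctrl.camera_info(n); return 200/np.tan(np.radians(i['vfov'])/2),i['cx'],i['cy'],i['world_to_cam']
def cloud(n,d):
    F,cx,cy,M=f(n); v,u=np.mgrid[0:400,0:640]
    P=np.stack([(u-cx)/F*d,-(v-cy)/F*d,-d],-1)
    return (P-M[:3,3])@M[:3,:3]
def ray(n,uv,z):
    F,cx,cy,M=f(n); R=M[:3,:3]; o=-R.T@M[:3,3]
    w=R.T@np.array([(uv[0]-cx)/F,-(uv[1]-cy)/F,-1]); return o+w*(z-o[2])/w[2]
def proj(n,P):
    F,cx,cy,M=f(n); p=np.asarray(P)@M[:3,:3].T+M[:3,3]
    return np.stack([cx+F*p[...,0]/-p[...,2],cy-F*p[...,1]/-p[...,2]],-1)
def rect(pts):
    (c,s,a)=cv2.minAreaRect((pts[:,:2]*1000).astype(np.float32)); return np.round(c,1),np.round(s,1),round(a,2)
E
python3 - <<'E'
from h import *
d=np.load('pics/top0.npy'); P=cloud('top',d); np.save('pics/top0P.npy',P)
im=cv2.imread('pics/top0.png')
z=P[...,2]; print('bench z',np.median(z[330:390,60:200]),np.median(z[100:140,440:520]), (d==0).mean())
for nm in ['card','card_stand','pan','stand','dish','ball1_center','pan_mouth']:
    r=ctrl.silhouettes('top',nm); 
    for k in r[:4]:
        m=k['mask']&(d>0); q=P[m]
        print(nm,round(k['p'],2),np.round(k['at'],1),k['mask'].sum(), 'z pct',np.round(np.percentile(q[:,2],[2,25,50,75,98])*1000), 'med',np.round(np.median(q,0)*1000))
crop=cv2.resize(im[100:270,130:300],None,fx=3.5,fy=3.5,interpolation=cv2.INTER_CUBIC); cv2.imwrite('pics/crop_card.png',crop)
crop=cv2.resize(im[110:270,280:450],None,fx=3.5,fy=3.5,interpolation=cv2.INTER_CUBIC); cv2.imwrite('pics/crop_pan.png',crop)
E
```

```text
bench z 0.00010339261980631824 -0.00021494590429969645 0.00405078125
card 0.81 [169.4 189.5] 1615 z pct [ 69.  72.  74. 110. 120.] med [527. 341.  74.]
card_stand 0.81 [188.6 191.6] 1158 z pct [-0.  4.  6. 37. 68.] med [526. 323.   6.]
pan 0.86 [356.5 190.6] 7044 z pct [ 90.  97. 101. 104. 130.] med [509. -42. 101.]
pan 0.38 [403.7 144.2] 1757 z pct [-1.  2.  4. 11. 43.] med [ 626. -157.    4.]
stand 0.88 [352.9 200.7] 8320 z pct [  9.  94.  99. 104. 129.] med [497. -39.  99.]
dish 0.79 [403.8 145.8] 1705 z pct [-1.  2.  4. 10. 43.] med [ 625. -156.    4.]
ball1_center 0.63 [363.7 230.2] 105 z pct [105. 110. 113. 115. 118.] med [430. -55. 113.]
pan_mouth 0.58 [358.9 189.4] 6654 z pct [ 91.  97. 101. 104. 127.] med [509. -44. 101.]
```

View pics/crop_card.png

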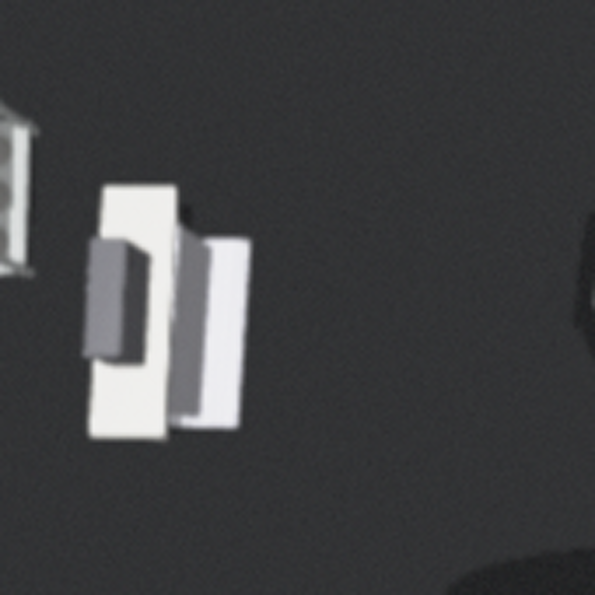

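View pics/crop_pan.png

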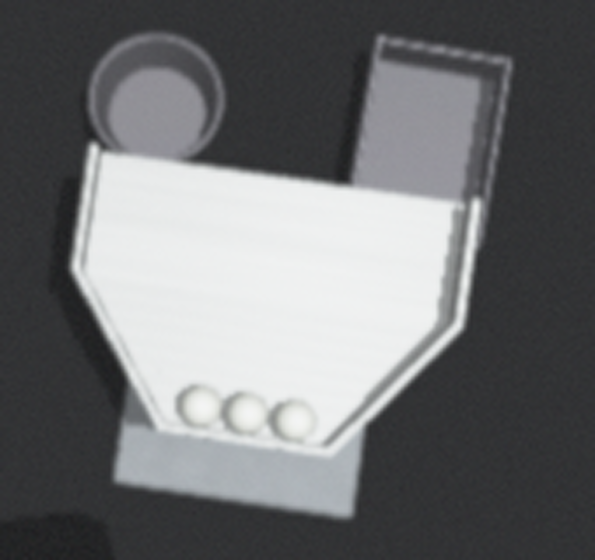

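```bash
python3 - <<'E'
from h import *
P=np.load('pics/top0P.npy'); z=P[...,2]
ys,xs=np.mgrid[0:400,0:640]
def reg(x0,x1,y0,y1,z0,z1):
    m=(P[...,0]>x0)&(P[...,0]<x1)&(P[...,1]>y0)&(P[...,1]<y1)&(z>z0)&(z<z1); 
    m=cv2.morphologyEx(m.astype(np.uint8),cv2.MORPH_OPEN,np.ones((3,3),np.uint8))>0
    return P[m]
g=reg(.4,.65,.25,.45,.114,.125); print('grip top',len(g),rect(g),g.mean(0))
fl=reg(.4,.65,.25,.45,.070,.078); print('flange',len(fl),rect(fl),fl.mean(0))
b=reg(.4,.65,.25,.45,.062,.0695); print('plates top',len(b),rect(b) if len(b) else 0)
b=reg(.4,.65,.25,.45,.003,.010); print('foot',len(b),rect(b) if len(b) else 0, np.median(b[:,2]))
b=reg(.4,.65,.25,.45,.02,.06); print('mid',len(b),rect(b) if len(b) else 0)
b=reg(.55,.75,-.25,-.08,.036,.046); print('dish rim',len(b),rect(b))
b=reg(.55,.75,-.25,-.08,.01,.046); print('dish all',len(b),rect(b))
b=reg(.5,.75,-.25,-.08,-.004,.008);
# pan floor plane
b=reg(.44,.55,-.10,.02,.085,.112); A=np.c_[b[:,:2],np.ones(len(b))]; c,_,_,_=np.linalg.lstsq(A,b[:,2],rcond=None)
print('floor plane',c, 'slope',np.arctan(np.hypot(c[0],c[1])),'dir',np.degrees(np.arctan2(c[1],c[0])), np.std(b[:,2]-A@c))
E
```

```text
grip top 364 (array([531.4, 347.8]), array([22.7, 69.4]), 88.34) [0.53077087 0.34712749 0.11744539]
flange 857 (array([531.1, 347.9]), array([ 45. , 148.9]), 88.27) [0.52296018 0.34428499 0.07289364]
plates top 9 (array([616.8, 448.3]), array([2.2, 5.9]), 86.53)
foot 116 (array([533.9, 314.5]), array([22.1, 91.3]), 82.19) 0.004715869627593441
mid 336 (array([565.6, 369.1]), array([187.9,  89.1]), 45.84)
dish rim 0 (array([0., 0.]), array([0., 0.]), 0.0)
dish all 342 (array([ 633. , -177.2]), array([122.8,  62.5]), 30.58)
floor plane [ 0.09245175 -0.01593629  0.05218154] slope 0.09354140675222923 dir -9.780199364540174 0.002458542862077702
```

```bash
python3 - <<'E'
from h import *
def pc(c,o): return ((c[0]+.5)/3.5-.5+o[0],(c[1]+.5)/3.5-.5+o[1])
def pr(name,cs,o,z):
    p=np.array([ray('top',pc(c,o),z) for c in cs])[:,:2]*1000
    print(name,np.round(p,1).tolist(),'mean',p.mean(0).round(1)); 
    for i in range(len(p)):
        v=p[(i+1)%len(p)]-p[i]; print('   len',round(np.hypot(*v),1),'ang',round(np.degrees(np.arctan2(v[1],v[0])),2))
o=(130,100)
pr('flange',[(102,185),(178,185),(168,437),(88,437)],o,.073)
pr('block',[(90,238),(126,240),(120,358),(84,357)],o,.118)
o=(280,110)
pr('mouth edge outer corners top? floor z.106',[(100,153),(462,204)],o,.106)
pr('pan wall tops front',[(94,146),(476,200)],o,.136)
pr('pan back wall tops',[(160,430),(334,452)],o,.121)
pr('dish rim far',[(379,37),(511,60),(480,245)],o,.042)
pr('balls',[(201,404),(245,412),(293,419)],o,.11)
pr('base',[(115,482),(352,517)],o,.012)
E
```

```text
flange [[609.1, 368.4], [607.6, 322.2], [455.3, 325.4], [456.6, 373.0]] mean [532.1 347.2]
   len 46.3 ang -91.85
   len 152.3 ang 178.79
   len 47.6 ang 88.38
   len 152.5 ang -1.71
block [[566.3, 357.0], [564.5, 336.2], [496.5, 338.1], [497.7, 358.6]] mean [531.3 347.5]
   len 20.9 ang -95.01
   len 68.1 ang 178.42
   len 20.6 ang 86.72
   len 68.7 ang -1.38
mouth edge outer corners top? floor z.106 [[588.7, 50.8], [552.2, -155.5]] mean [570.5 -52.3]
   len 209.5 ang -100.04
   len 209.5 ang 79.96
pan wall tops front [[585.4, 52.6], [547.9, -157.9]] mean [566.7 -52.6]
   len 213.8 ang -100.08
   len 213.8 ang 79.92
pan back wall tops [[426.9, 20.3], [412.1, -75.2]] mean [419.5 -27.4]
   len 96.6 ang -98.8
   len 96.6 ang 81.2
dish rim far [[673.1, -121.3], [655.6, -202.1], [539.8, -176.6]] mean [ 622.8 -166.7]
   len 82.7 ang -102.24
   len 118.6 ang 167.56
   len 144.3 ang 22.51
balls [[441.6, -2.9], [436.4, -27.4], [431.8, -54.1]] mean [436.6 -28.1]
   len 25.0 ang -101.96
   len 27.1 ang -99.94
   len 52.1 ang 79.09
base [[403.1, 50.8], [377.7, -94.6]] mean [390.4 -21.9]
   len 147.6 ang -99.9
   len 147.6 ang 80.1
```

```bash
python3 - <<'E'
from h import *
im=cv2.imread('pics/side0.png')
cv2.imwrite('pics/sc_pan.png',cv2.resize(im[140:260,250:420],None,fx=4,fy=4,interpolation=cv2.INTER_CUBIC))
cv2.imwrite('pics/sc_card.png',cv2.resize(im[250:350,170:300],None,fx=5,fy=5,interpolation=cv2.INTER_CUBIC))
E
cat >> h.py <<'E'
from scipy.spatial.transform import Rotation as Ro
def tool(o=None):
    o=o or ctrl.get_obs(); q=o['eef_rot']; return o['eef_pos'],Ro.from_quat([q[1],q[2],q[3],q[0]]).as_matrix()
def yaw(R): return np.degrees(np.arctan2(R[1,1],R[0,1]))
def go(p,yw=None):
    """delta units to reach world TCP p (m) and yaw of tool y (deg)"""
    o=ctrl.get_obs(); t,R=tool(o); dl=R.T@(np.array(p)-t)/.025
    r=None
    if yw is not None: r=(-(yw-yaw(R))+180)%360-180; r/=6
    print('t',round(o['time_s'],2),'pos',np.round(t*1000,1),'yaw',round(yaw(R),2),'q',np.round(o['q'],2),'F',np.round(o['wrist_force'],1),'open',round(o['opening'],3))
    print('  delta',np.round(dl,3),'roll',r)
E
python3 - <<'E'
from h import *
t,R=tool(); print(R.round(4)); go([.5315,.3475,.230],88.4); go([.5315,.3475,.230],-91.6)
E
```

```text
[[ 0.000e+00  3.605e-01 -9.328e-01]
 [ 1.000e-04 -9.328e-01 -3.605e-01]
 [-1.000e+00 -1.000e-04 -1.000e-04]]
t 0.45 pos [ 207.3 -536.3  231.2] yaw -68.87 q [-1.41  0.18  1.61  0.    1.35 -0.21] F [-1.2  0.6  0.9] open 1.004
  delta [  0.054 -28.301 -24.84 ] roll -26.211750267458218
t 0.45 pos [ 207.3 -536.3  231.2] yaw -68.87 q [-1.41  0.18  1.61  0.    1.35 -0.21] F [-1.2  0.6  0.9] open 1.004
  delta [  0.054 -28.301 -24.84 ] roll 3.788249732541781
```

View pics/sc_pan.png

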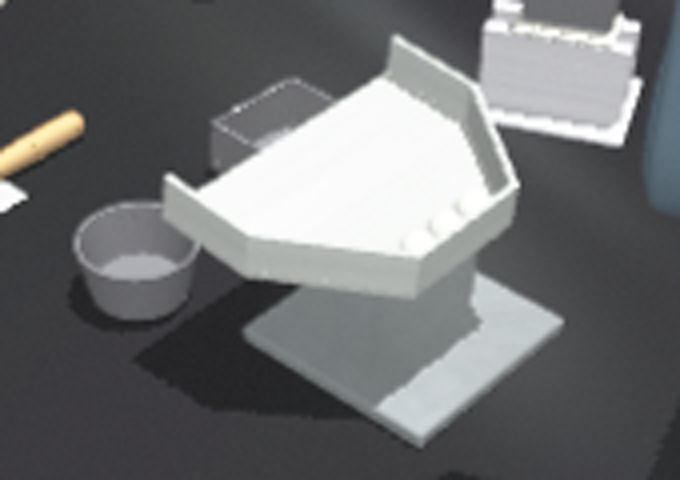

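View pics/sc_card.png

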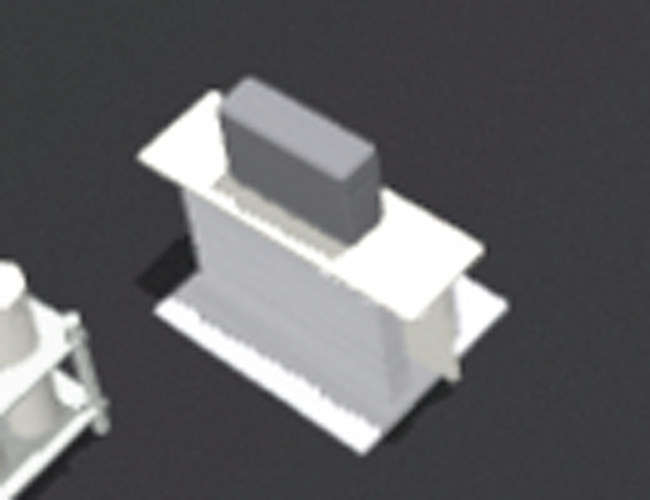

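Emit:
apply_moves([
  {"delta_pos": [-0.3,-0.6,-0.9],"roll": -0.7},
  {"delta_pos": [-0.8,-1.7,-2.4],"roll": -1.8},
  {"delta_pos": [-1.2,-2.9,-4.1],"roll": -3.1},
  {"delta_pos": [-1.6,-4.1,-5.8],"roll": -4.4},
  {"delta_pos": [-2.0,-5.3,-7.6],"roll": -5.7},
  {"delta_pos": [-2.4,-6.4,-9.2],"roll": -7.0},
  {"delta_pos": [-2.6,-7.6,-10.9],"roll": -8.3},
  {"delta_pos": [-2.8,-8.7,-12.5],"roll": -9.6},
  {"delta_pos": [-2.8,-9.8,-14.1],"roll": -10.8},
  {"delta_pos": [-2.8,-10.8,-15.5],"roll": -11.9},
  {"delta_pos": [-2.8,-11.6,-16.6],"roll": -12.7},
  {"delta_pos": [-2.8,-12.0,-17.2],"roll": -13.0},
], hand=1)

```text
time_s: 1.65
eef_pos: [0.5014, -0.0985, 0.3015]
eef_rot: [0.54, 0.457, 0.54, -0.457]
wrist_force: [0.0, -1.1, -0.1]
opening: 1.001
```

```bash
python3 - <<'E'
from h import *
go([.5315,.3475,.190],88.4)
E
```

```text
t 1.65 pos [501.4 -98.5 301.5] yaw 9.48 q [-0.43 -0.02  1.68  0.    1.48 -0.59] F [ 0.  -1.1 -0.1] open 1.001
  delta [  4.47    4.122 -17.396] roll -13.15304846090706
```

Emit:
apply_moves([
  {"delta_pos": [0.1,0.2,-0.9],"roll": -0.8},
  {"delta_pos": [0.3,0.6,-2.5],"roll": -2.0},
  {"delta_pos": [0.6,1.0,-4.2],"roll": -3.3},
  {"delta_pos": [1.0,1.4,-6.0],"roll": -4.6},
  {"delta_pos": [1.4,1.9,-7.8],"roll": -5.9},
  {"delta_pos": [1.9,2.3,-9.6],"roll": -7.2},
  {"delta_pos": [2.4,2.7,-11.4],"roll": -8.5},
  {"delta_pos": [2.9,3.1,-13.1],"roll": -9.8},
  {"delta_pos": [3.4,3.5,-14.7],"roll": -11.0},
  {"delta_pos": [3.8,3.8,-16.1],"roll": -12.1},
  {"delta_pos": [4.2,4.0,-17.0],"roll": -12.9},
  {"delta_pos": [4.4,4.12,-17.4],"roll": -13.15},
], hand=1)

```text
time_s: 2.85
eef_pos: [0.532, 0.3463, 0.1899]
eef_rot: [0.706, 0.011, 0.708, -0.011]
wrist_force: [0.2, -0.4, 0.1]
opening: 0.993
```

```bash
python3 - <<'E'
from h import *
go([.5315,.3475,.080],88.4)
for n in ["side","top"]:
    im,d=ctrl.camera(n); cv2.imwrite(f"pics/{n}1.png",im[...,::-1]); np.save(f"pics/{n}1.npy",d)
im=cv2.imread('pics/side1.png'); cv2.imwrite('pics/s1c.png',cv2.resize(im[150:370,120:380],None,fx=2.5,fy=2.5))
E
```

```text
t 2.85 pos [532.  346.3 189.9] yaw 88.27 q [ 0.39  0.35  1.49  0.    1.31 -1.15] F [ 0.2 -0.4  0.1] open 0.993
  delta [ 4.398  0.05  -0.013] roll -0.02236605338346938
```

View pics/s1c.png

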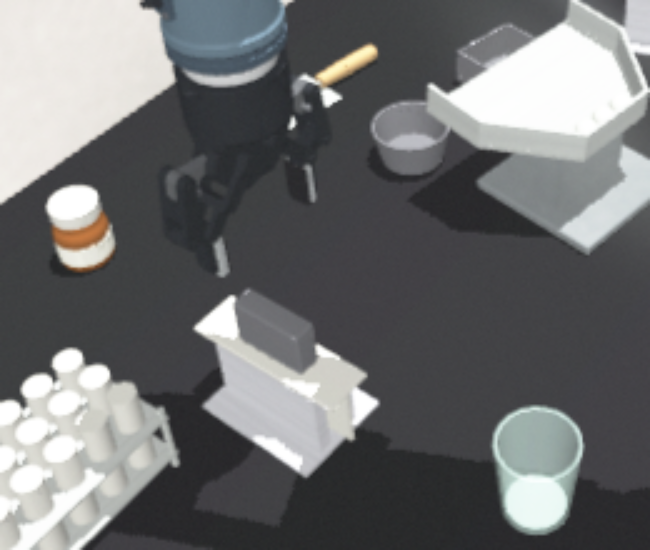

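View pics/top1.png

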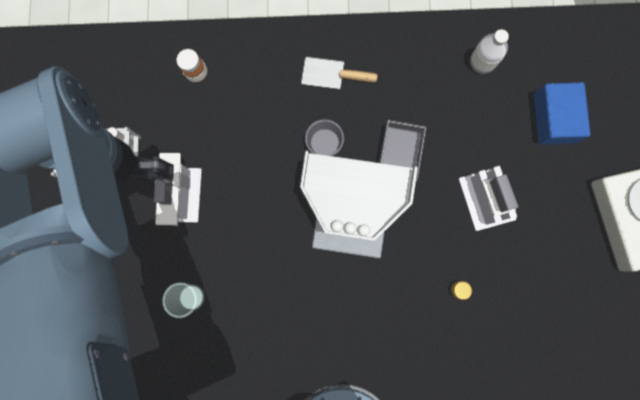

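```bash
python3 - <<'E'
from h import *
print(proj('side',[[.532,.3463,.1899],[.532,.3463,.203],[.5315,.3475,.118],[.5315+.035,.3475-.001,.118],[.5315-.035,.3485,.118]]), )
d=np.load('pics/side1.npy'); P=cloud('side',d)
z=P[...,2]; m=(P[...,0]>.48)&(P[...,0]<.58)&(P[...,1]>.32)&(P[...,1]<.38)&(z>.112)&(z<.125); m=cv2.morphologyEx(m.astype(np.uint8),cv2.MORPH_OPEN,np.ones((2,2),np.uint8))>0; print(m.sum(),rect(P[m]),P[m].mean(0))
E
```

```text
[[225.63141413 248.53987317]
 [224.74297807 243.53517912]
 [230.01901968 274.90830927]
 [217.13086232 267.64438405]
 [243.34467077 282.41881139]]
326 (array([328.7, 546.8]), array([ 60.2, 734.2]), 45.69) [0.52615633 0.3538097  0.12049574]
```

```bash
python3 - <<'E'
from h import *
for n,f_ in [('top','pics/top0P.npy')]:
    P=np.load(f_)
    m=(P[...,0]>.48)&(P[...,0]<.70)&(P[...,1]>.376)&(P[...,1]<.6)&(P[...,2]>.015); q=P[m]
    print(len(q),np.percentile(q,[0,2,50,98,100],axis=0).round(3))
P=cloud('side',np.load('pics/side0.npy'))
m=(P[...,0]>.48)&(P[...,0]<.70)&(P[...,1]>.376)&(P[...,1]<.6)&(P[...,2]>.015); q=P[m]
print(len(q),np.percentile(q,[0,2,50,98,100],axis=0).round(3))
E
```

```text
4114 [[0.567 0.438 0.015]
 [0.569 0.44  0.016]
 [0.611 0.509 0.078]
 [0.663 0.591 0.099]
 [0.669 0.6   0.101]]
5744 [[0.569 0.44  0.015]
 [0.571 0.448 0.016]
 [0.594 0.531 0.072]
 [0.664 0.598 0.099]
 [0.672 0.6   0.101]]
```

Emit:
apply_moves([
  {"delta_pos": [0.5,0.05,0],"roll": 0},
  {"delta_pos": [1.5,0.05,0],"roll": 0},
  {"delta_pos": [2.5,0.05,0],"roll": 0},
  {"delta_pos": [3.4,0.05,0],"roll": 0},
  {"delta_pos": [4.0,0.05,0],"roll": 0},
  {"delta_pos": [4.3,0.05,0],"roll": 0},
  {"delta_pos": [4.35,0.05,0],"roll": 0},
  {"delta_pos": [4.35,0.05,0],"roll": 0},
], hand=1)

```text
time_s: 3.75
eef_pos: [0.5336, 0.3455, 0.0833]
eef_rot: [0.707, 0.013, 0.707, -0.012]
wrist_force: [0.4, -0.1, 0.8]
opening: 0.999
```

Emit:
apply_moves([
  {"delta_pos": [0,0,0],"roll": 0},
  {"delta_pos": [0,0,0],"roll": 0},
  {"delta_pos": [0,0,0],"roll": 0},
  {"delta_pos": [0,0,0],"roll": 0},
  {"delta_pos": [0,0,0],"roll": 0},
  {"delta_pos": [0,0,0],"roll": 0},
  {"delta_pos": [0,0,0],"roll": 0},
  {"delta_pos": [0,0,0],"roll": 0},
], hand=-1)

```text
time_s: 4.55
eef_pos: [0.5333, 0.3458, 0.083]
eef_rot: [0.707, 0.012, 0.707, -0.012]
wrist_force: [-0.6, 1.3, 5.3]
opening: 0.25
```

```bash
python3 - <<'E'
from h import *
go([.5315,.3475,.250],88.4)
n="side"
im,d=ctrl.camera(n); cv2.imwrite(f"pics/{n}2.png",im[...,::-1]); np.save(f"pics/{n}2.npy",d)
im=cv2.imread('pics/side2.png'); cv2.imwrite('pics/s2c.png',cv2.resize(im[180:350,150:320],None,fx=3.5,fy=3.5))
E
```

```text
t 4.55 pos [533.3 345.8  83. ] yaw 88.03 q [ 0.39  0.47  1.55  0.    1.12 -1.15] F [-0.6  1.3  5.3] open 0.25
  delta [-6.678  0.069 -0.068] roll -0.061149074341803576
```

View pics/s2c.png

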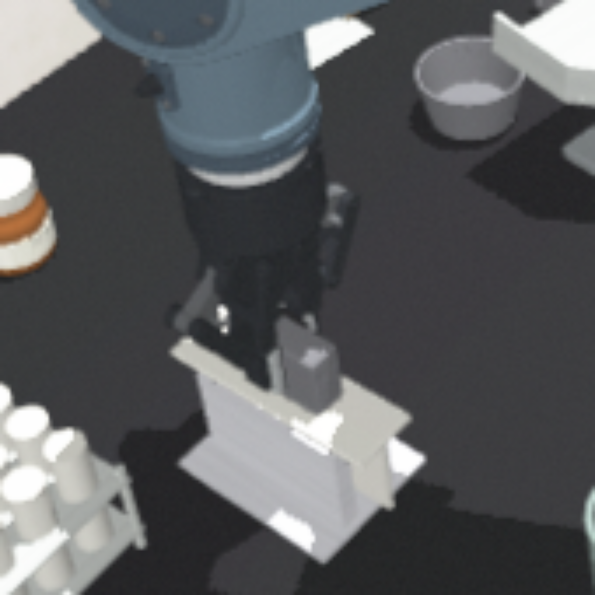

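Emit:
apply_moves([
  {"delta_pos": [-0.3,0,0],"roll": 0},
  {"delta_pos": [-0.9,0,0],"roll": 0},
  {"delta_pos": [-1.6,0,0],"roll": 0},
  {"delta_pos": [-2.4,0,0],"roll": 0},
  {"delta_pos": [-3.2,0,0],"roll": 0},
  {"delta_pos": [-4.1,0,0],"roll": 0},
  {"delta_pos": [-5.0,0,0],"roll": 0},
  {"delta_pos": [-5.8,0,0],"roll": 0},
  {"delta_pos": [-6.4,0,0],"roll": 0},
  {"delta_pos": [-6.7,0,0],"roll": 0},
  {"delta_pos": [-6.7,0,0],"roll": 0},
], hand=-1)

```text
time_s: 5.7
eef_pos: [0.5334, 0.3457, 0.2513]
eef_rot: [0.708, 0.012, 0.706, -0.012]
wrist_force: [-0.6, 0.2, -2.3]
opening: 0.248
```

```bash
python3 - <<'E'
from h import *
a=np.radians(-10); xp=np.array([np.cos(a),np.sin(a)]); yp=np.array([-np.sin(a),np.cos(a)]); m=np.array([570.5,-52.3])
c=m-35*xp+15*yp; b=np.radians(-75); bd=np.array([np.cos(b),np.sin(b)]); print('card mid',c,'gap end',c+72.5*bd,'other',c-72.5*bd)
t=c+1.5*bd; print(t)
go([t[0]/1e3,t[1]/1e3,.25],15)
for n in ['side','top']:
    im,d=ctrl.camera(n); cv2.imwrite(f"pics/{n}3.png",im[...,::-1]); np.save(f"pics/{n}3.npy",d)
E
```

```text
card mid [538.63645131 -31.45019749] gap end [ 557.40083208 -101.47981989] other [519.87207054  38.57942492]
[539.02467988 -32.89908623]
t 5.7 pos [533.4 345.7 251.3] yaw 88.03 q [ 0.39  0.3   1.43 -0.    1.42 -1.15] F [-0.6  0.2 -2.3] open 0.248
  delta [  0.043 -15.128   0.747] roll 12.171395160104609
```

View pics/side3.png

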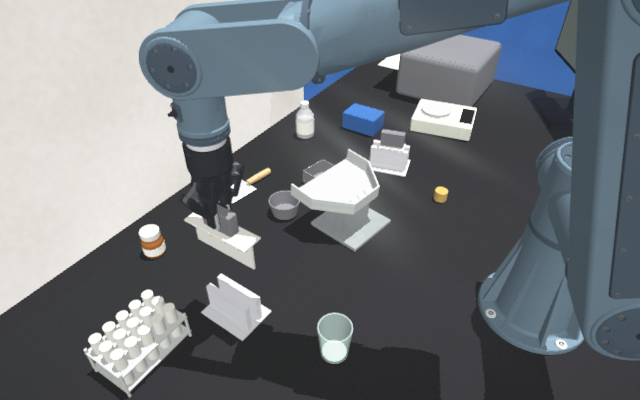

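```bash
python3 - <<'E'
from h import *
im=cv2.imread('pics/side3.png'); cv2.imwrite('pics/s3c.png',cv2.resize(im[190:350,160:300],None,fx=3.75,fy=3.75,interpolation=cv2.INTER_CUBIC))
im=cv2.imread('pics/top3.png'); cv2.imwrite('pics/t3c.png',cv2.resize(im[100:270,80:250],None,fx=3.5,fy=3.5,interpolation=cv2.INTER_CUBIC))
for s,n in [(1,'side')]:
    # predicted blade lower corners/flange corners given TCP and lower edge = TCP-75mm, card center = TCP + (-1.5) along x
    y=np.radians(88.03-90); ex=np.array([np.cos(y),np.sin(y),0]); ey=np.array([-ex[1],ex[0],0]); c=np.array([.5334,.3457,.2513-.075])-.0015*ex
    for nm,pts in {'blade low':[c+s*.0725*ex for s in(-1,1)],'flange top':[c+s*.075*ex+t*.022*ey+np.array([0,0,.065]) for s,t in((-1,-1),(1,-1),(1,1),(-1,1))]}.items():
        q=proj(n,pts); print(nm,((q-[160,190]+.5)*3.75-.5).round(0).tolist())
E
```

```text
blade low [[360.0, 299.0], [151.0, 184.0]]
flange top [[383.0, 179.0], [158.0, 66.0], [94.0, 112.0], [321.0, 233.0]]
```

View pics/s3c.png

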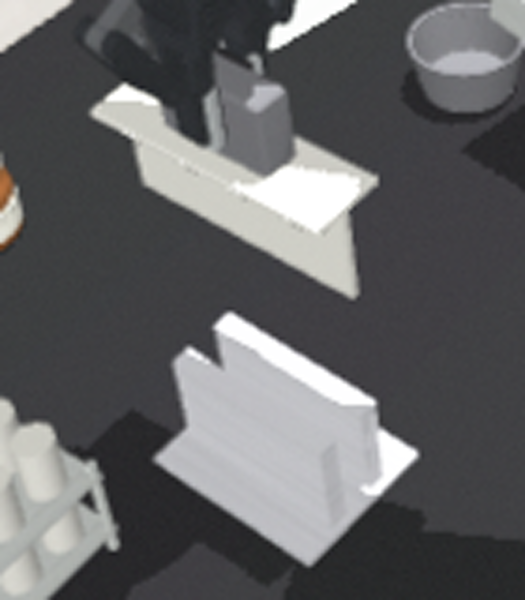

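View pics/t3c.png

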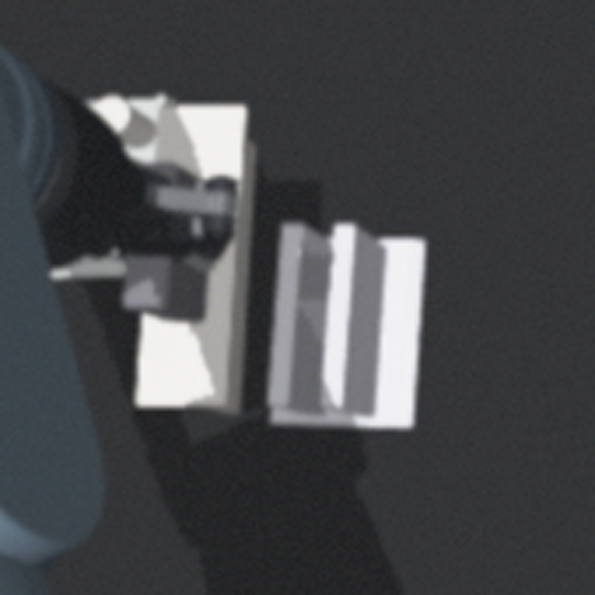

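Emit:
apply_moves([
  {"delta_pos": [0,-0.5,0],"roll": 0.4},
  {"delta_pos": [0,-1.6,0.1],"roll": 1.3},
  {"delta_pos": [0,-3.0,0.1],"roll": 2.4},
  {"delta_pos": [0,-4.6,0.2],"roll": 3.7},
  {"delta_pos": [0,-6.2,0.3],"roll": 5.0},
  {"delta_pos": [0,-7.8,0.4],"roll": 6.3},
  {"delta_pos": [0,-9.4,0.5],"roll": 7.6},
  {"delta_pos": [0,-11.0,0.5],"roll": 8.9},
  {"delta_pos": [0,-12.6,0.6],"roll": 10.2},
  {"delta_pos": [0,-13.9,0.65],"roll": 11.2},
  {"delta_pos": [0,-14.7,0.7],"roll": 11.9},
  {"delta_pos": [0,-15.05,0.72],"roll": 12.17},
], hand=-1)

```text
time_s: 7.0
eef_pos: [0.5371, -0.0335, 0.249]
eef_rot: [0.559, 0.432, 0.56, -0.433]
wrist_force: [-0.3, 0.4, -1.6]
opening: 0.249
```

Emit:
apply_moves([
  {"delta_pos": [0.1,0,0],"roll": 0},
  {"delta_pos": [0.3,0,0],"roll": 0},
  {"delta_pos": [0.4,0,0],"roll": 0},
  {"delta_pos": [0.4,0,0],"roll": 0},
], hand=-1)

```text
time_s: 7.4
eef_pos: [0.5375, -0.0299, 0.2392]
eef_rot: [0.561, 0.43, 0.562, -0.43]
wrist_force: [-1.0, 0.4, -1.8]
opening: 0.243
```

```bash
python3 - <<'E'
from h import *
go([.5385,-.031,.195],15)
for n in ['side','top']:
    im,d=ctrl.camera(n); cv2.imwrite(f"pics/{n}4.png",im[...,::-1]); np.save(f"pics/{n}4.npy",d)
im=cv2.imread('pics/side4.png'); cv2.imwrite('pics/s4c.png',cv2.resize(im[110:260,230:430],None,fx=4,fy=4,interpolation=cv2.INTER_CUBIC))
im=cv2.imread('pics/top4.png'); cv2.imwrite('pics/t4c.png',cv2.resize(im[110:270,280:450],None,fx=3.5,fy=3.5,interpolation=cv2.INTER_CUBIC))
E
```

```text
t 7.4 pos [537.5 -29.9 239.2] yaw 15.12 q [-0.28  0.09  1.69  0.    1.36 -0.54] F [-1.   0.4 -1.8] open 0.243
  delta [1.767 0.028 0.055] roll 0.02075641234231777
```

View pics/s4c.png

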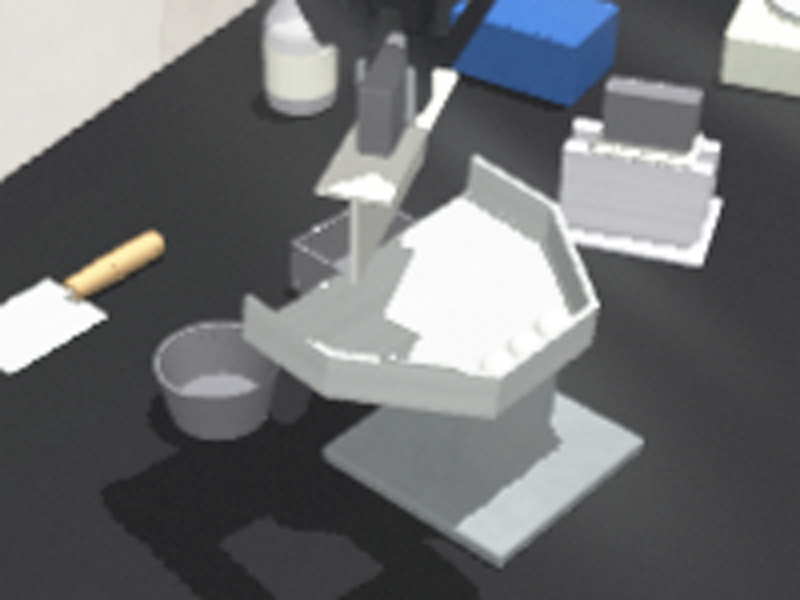

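View pics/t4c.png

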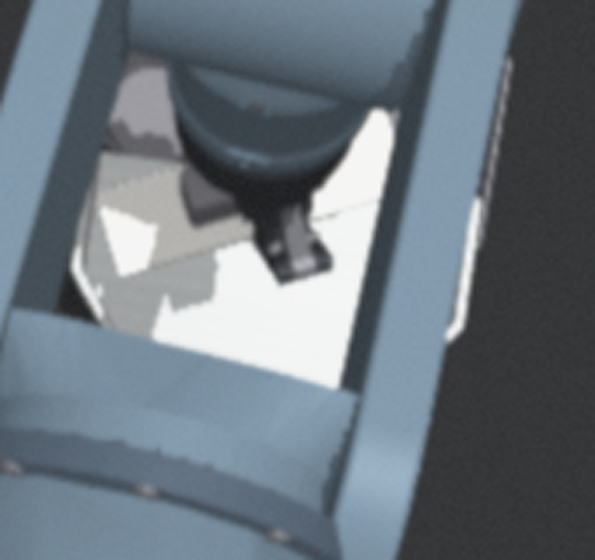

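Emit:
apply_moves([
  {"delta_pos": [0.3,0.03,0.05],"roll": 0},
  {"delta_pos": [0.8,0.03,0.05],"roll": 0},
  {"delta_pos": [1.3,0.03,0.05],"roll": 0},
  {"delta_pos": [1.7,0.03,0.05],"roll": 0},
  {"delta_pos": [2.0,0.03,0.05],"roll": 0},
  {"delta_pos": [2.1,0.03,0.05],"roll": 0},
  {"delta_pos": [2.1,0.03,0.05],"roll": 0},
], hand=-1)

```text
time_s: 8.2
eef_pos: [0.5389, -0.0321, 0.187]
eef_rot: [0.561, 0.43, 0.561, -0.431]
wrist_force: [-0.4, 0.3, -0.8]
opening: 0.246
```

```bash
cat >> h.py <<'E'
def cardcorners(o=None,off=.0005,dz=.075):
    t,R=tool(o); ey=R[:,1]; ex=np.array([ey[1],-ey[0],0]); c=t+off*ex-[0,0,dz]
    return [c-.0725*ex,c+.0725*ex]
E
python3 - <<'E'
from h import *
go([.5385,-.031,.1605],15)
print(cardcorners()); 
n='side'; im,d=ctrl.camera(n); cv2.imwrite(f"pics/{n}5.png",im[...,::-1]); np.save(f"pics/{n}5.npy",d)
print((proj('side',cardcorners())-[230,110]+.5)*4)
im=cv2.imread('pics/side5.png'); cv2.imwrite('pics/s5c.png',cv2.resize(im[110:260,230:430],None,fx=4,fy=4,interpolation=cv2.INTER_CUBIC))
E
```

```text
t 8.2 pos [538.9 -32.1 187. ] yaw 15.01 q [-0.28  0.15  1.74 -0.    1.26 -0.54] F [-0.4  0.3 -0.8] open 0.246
  delta [ 1.062 -0.002 -0.045] roll 0.0009377051403305359
[array([0.52022382, 0.03747395, 0.11203837]), array([ 0.55776632, -0.10258157,  0.11203837])]
[[355.81091785 351.29845356]
 [421.36936881 222.40575905]]
```

View pics/s5c.png

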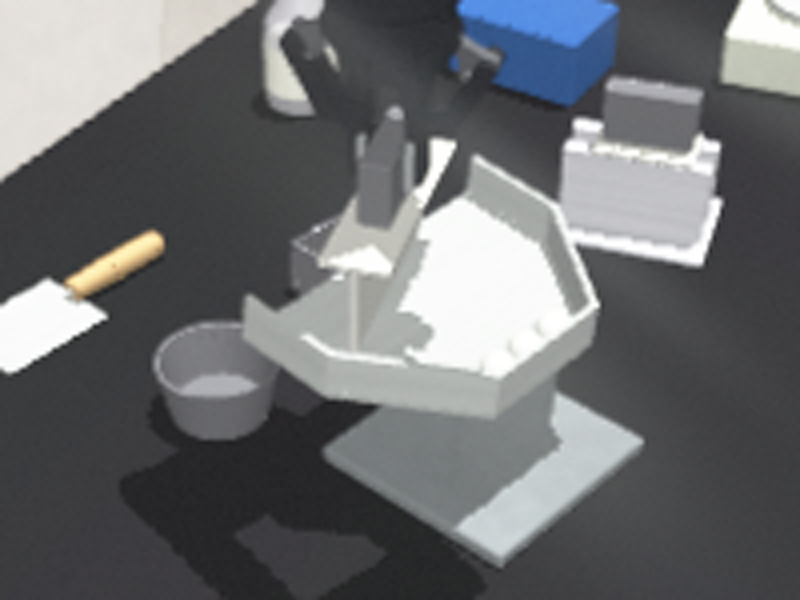

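Emit:
apply_moves([
  {"delta_pos": [0.05,0,-0.05],"roll": 0},
  {"delta_pos": [0.1,0,-0.1],"roll": 0},
  {"delta_pos": [0.2,0,-0.11],"roll": 0},
  {"delta_pos": [0.3,0,-0.11],"roll": 0},
  {"delta_pos": [0.4,0,-0.11],"roll": 0},
  {"delta_pos": [0.5,0,-0.11],"roll": 0},
  {"delta_pos": [0.6,0,-0.11],"roll": 0},
  {"delta_pos": [0.65,0,-0.11],"roll": 0},
], hand=-1)

```text
time_s: 9.05
eef_pos: [0.5388, -0.0296, 0.1714]
eef_rot: [0.561, 0.43, 0.561, -0.43]
wrist_force: [1.1, -0.1, 1.0]
opening: 0.246
```

```bash
python3 - <<'E'
from h import *
go([.53835,-.0295,.1605],15)
n='side'; im,d=ctrl.camera(n); cv2.imwrite(f"pics/{n}6.png",im[...,::-1]); np.save(f"pics/{n}6.npy",d)
print((proj('side',cardcorners())-[230,110]+.5)*4)
im=cv2.imread('pics/side6.png'); cv2.imwrite('pics/s6c.png',cv2.resize(im[110:260,230:430],None,fx=4,fy=4,interpolation=cv2.INTER_CUBIC))
E
```

```text
t 9.05 pos [538.8 -29.6 171.4] yaw 15.01 q [-0.27  0.16  1.75 -0.    1.22 -0.54] F [ 1.1 -0.1  1. ] open 0.246
  delta [ 0.435 -0.014 -0.01 ] roll 0.0018918395386293696
[[354.43763107 374.80886679]
 [419.64283215 244.7337459 ]]
```

View pics/s6c.png

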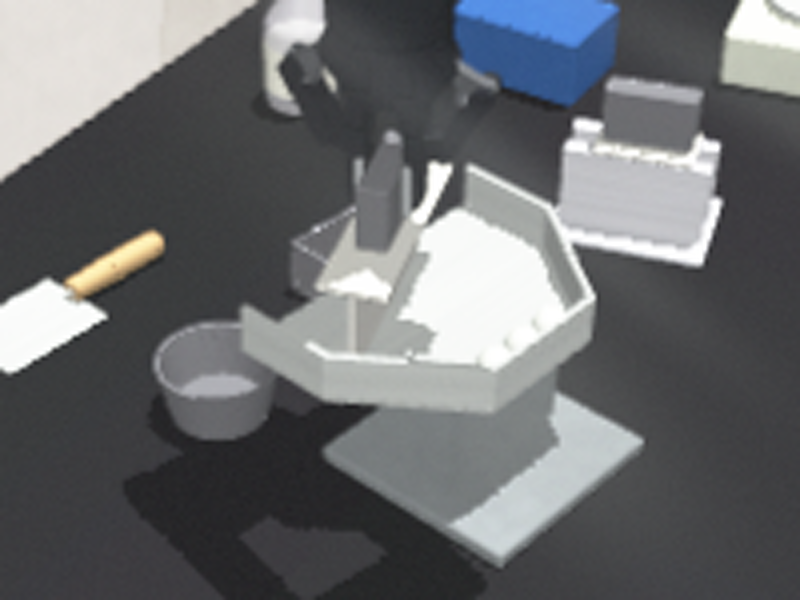

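Emit:
apply_moves([
  {"delta_pos": [0.06,0,0],"roll": 0},
  {"delta_pos": [0.12,0,0],"roll": 0},
  {"delta_pos": [0.18,0,0],"roll": 0},
  {"delta_pos": [0.24,0,0],"roll": 0},
  {"delta_pos": [0.3,0,0],"roll": 0},
  {"delta_pos": [0.36,0,0],"roll": 0},
  {"delta_pos": [0.4,0,0],"roll": 0},
], hand=-1)

```text
time_s: 9.8
eef_pos: [0.5396, -0.0302, 0.1625]
eef_rot: [0.562, 0.431, 0.56, -0.43]
wrist_force: [1.1, -1.7, 6.4]
opening: 0.253
```

```bash
python3 - <<'E'
from h import *
go([.53835,-.0295,.1605],15)
n='side'; im,d=ctrl.camera(n); cv2.imwrite(f"pics/{n}7.png",im[...,::-1]); np.save(f"pics/{n}7.npy",d)
print((proj('side',cardcorners())-[230,110]+.5)*4)
im=cv2.imread('pics/side7.png'); cv2.imwrite('pics/s7c.png',cv2.resize(im[110:260,230:430],None,fx=4,fy=4,interpolation=cv2.INTER_CUBIC))
E
```

```text
t 9.8 pos [539.6 -30.2 162.5] yaw 14.96 q [-0.28  0.18  1.76 -0.    1.2  -0.54] F [ 1.1 -1.7  6.4] open 0.253
  delta [ 0.079 -0.039 -0.041] roll -0.0063762030969722145
[[353.63930357 385.08649313]
 [418.78146045 254.81975345]]
```

View pics/s7c.png

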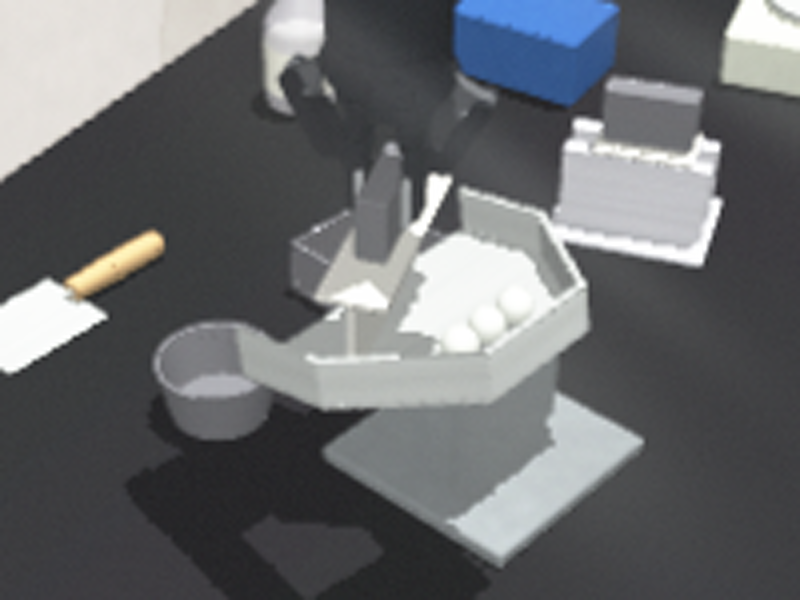

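Emit:
apply_moves([
  {"delta_pos": [0.04,0,0],"roll": 0},
  {"delta_pos": [0.06,0,0],"roll": 0},
  {"delta_pos": [0.06,0,0],"roll": 0},
  {"delta_pos": [0.06,0,0],"roll": 0},
], hand=-1)

```text
time_s: 10.25
eef_pos: [0.54, -0.0298, 0.1608]
eef_rot: [0.562, 0.431, 0.56, -0.43]
wrist_force: [5.1, -1.1, 4.1]
opening: 0.252
```

```bash
python3 - <<'E'
from h import *
go([.53835,-.0295,.1605],15)
n='side'; im,d=ctrl.camera(n); cv2.imwrite(f"pics/{n}8.png",im[...,::-1]); np.save(f"pics/{n}8.npy",d)
im=cv2.imread('pics/side8.png'); cv2.imwrite('pics/s8c.png',cv2.resize(im[110:260,230:430],None,fx=4,fy=4,interpolation=cv2.INTER_CUBIC))
E
```

```text
t 10.25 pos [540.  -29.8 160.8] yaw 14.95 q [-0.28  0.18  1.76  0.    1.2  -0.54] F [ 5.1 -1.1  4.1] open 0.252
  delta [ 0.012 -0.059 -0.028] roll -0.007766965384495468
```

View pics/s8c.png

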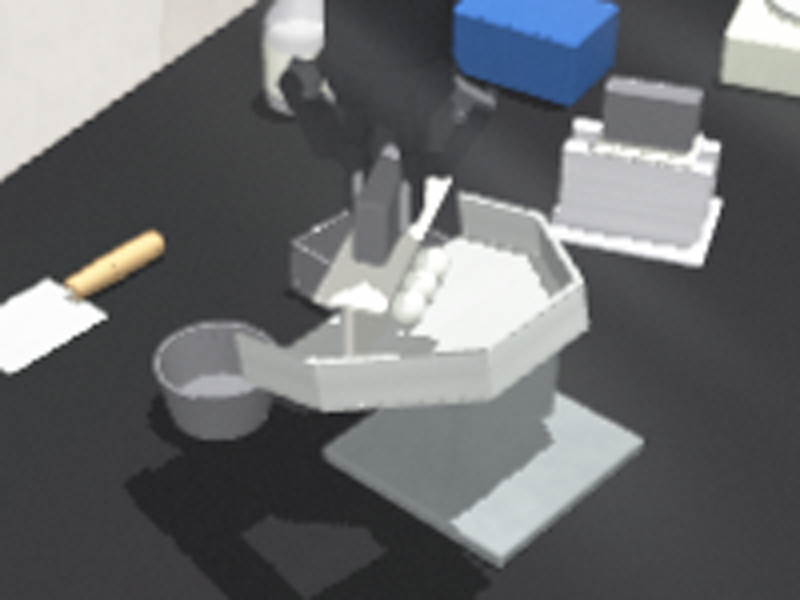

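Emit:
apply_moves([
  {"delta_pos": [0,0,0],"roll": 0},
  {"delta_pos": [0,0,0],"roll": 0},
  {"delta_pos": [0,0,0],"roll": 0},
  {"delta_pos": [0,0,0],"roll": 0},
  {"delta_pos": [0,0,0],"roll": 0},
  {"delta_pos": [0,0,0],"roll": 0},
  {"delta_pos": [0,0,0],"roll": 0},
  {"delta_pos": [0,0,0],"roll": 0},
], hand=-1)

```text
time_s: 11.1
eef_pos: [0.5392, -0.0298, 0.1605]
eef_rot: [0.562, 0.431, 0.56, -0.43]
wrist_force: [4.5, -1.7, 7.1]
opening: 0.25
```

```bash
python3 - <<'E'
from h import *
go([.53835,-.0295,.1605],15)
for n in ['side','top']:
    im,d=ctrl.camera(n); cv2.imwrite(f"pics/{n}9.png",im[...,::-1]); np.save(f"pics/{n}9.npy",d)
im=cv2.imread('pics/side9.png'); cv2.imwrite('pics/s9c.png',cv2.resize(im[110:260,230:430],None,fx=4,fy=4,interpolation=cv2.INTER_CUBIC))
E
```

```text
t 11.1 pos [539.2 -29.8 160.5] yaw 14.99 q [-0.28  0.18  1.76  0.    1.2  -0.54] F [ 4.5 -1.7  7.1] open 0.25
  delta [-0.    -0.03  -0.018] roll -0.002474975793802514
```

View pics/s9c.png

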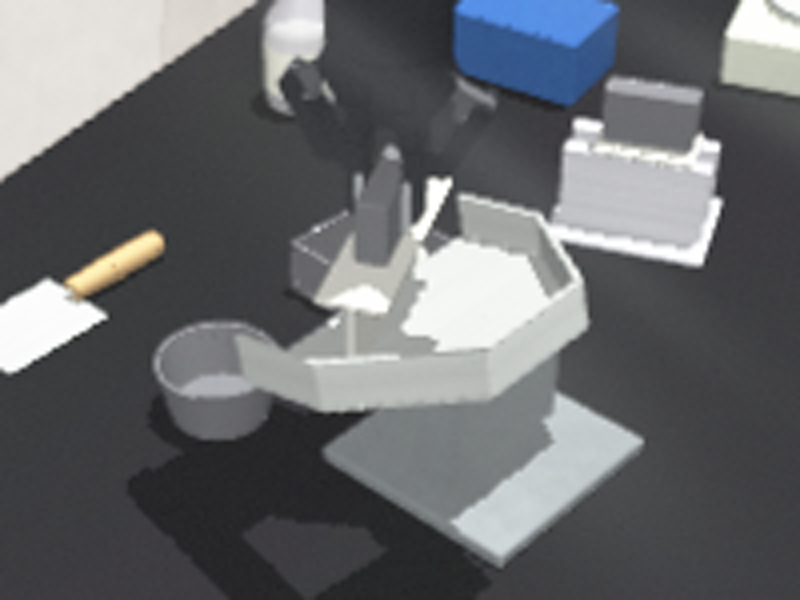

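View pics/top9.png

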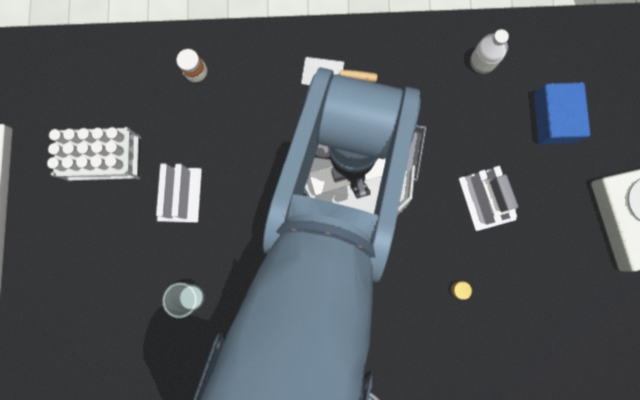

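```bash
python3 - <<'E'
from h import *
a=[cv2.resize(cv2.imread(f'pics/side{i}.png')[155:215,285:345],None,fx=6.5,fy=6.5,interpolation=cv2.INTER_CUBIC) for i in (8,9)]
cv2.imwrite('pics/cmp.png',np.hstack(a))
for b in ['ball1_center']:
    for n in ['side','top']:
        for k in ctrl.search_frame(n,b): print(n,k)
E
```

```text
(no output)
```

View pics/cmp.png

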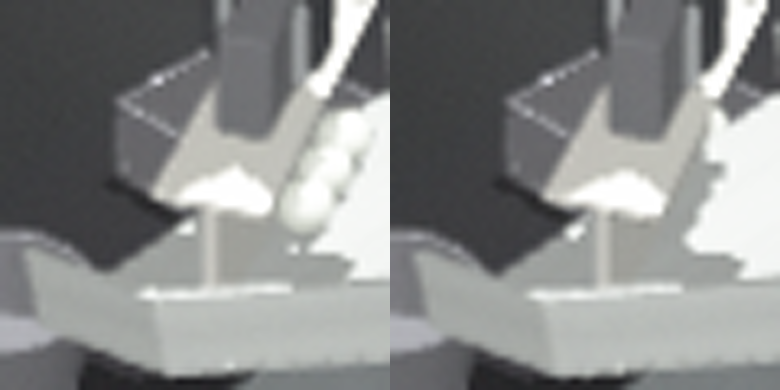

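Emit:
apply_moves([
  {"delta_pos": [0.02,0,0],"roll": 0},
  {"delta_pos": [0.02,0,0],"roll": 0},
  {"delta_pos": [0.02,0,0],"roll": 0},
  {"delta_pos": [0.02,0,0],"roll": 0},
  {"delta_pos": [0.02,0,0],"roll": 0},
  {"delta_pos": [0.02,0,0],"roll": 0},
  {"delta_pos": [0.02,0,0],"roll": 0},
  {"delta_pos": [0.02,0,0],"roll": 0},
], hand=-1)

```text
time_s: 12.1
eef_pos: [0.5392, -0.0298, 0.1601]
eef_rot: [0.562, 0.431, 0.56, -0.43]
wrist_force: [3.0, -0.8, 6.0]
opening: 0.249
```

Emit:
apply_moves([
  {"delta_pos": [-0.05,0,0],"roll": 0},
  {"delta_pos": [-0.15,0,0],"roll": 0},
  {"delta_pos": [-0.3,0,0],"roll": 0},
  {"delta_pos": [-0.45,0,0],"roll": 0},
  {"delta_pos": [-0.6,0,0],"roll": 0},
  {"delta_pos": [-0.75,0,0],"roll": 0},
  {"delta_pos": [-0.95,0,0],"roll": 0},
  {"delta_pos": [-1.2,0,0],"roll": 0},
  {"delta_pos": [-1.6,0,0],"roll": 0},
  {"delta_pos": [-2.2,0,0],"roll": 0},
  {"delta_pos": [-2.8,0,0],"roll": 0},
  {"delta_pos": [-3.4,0,0],"roll": 0},
], hand=-1)

```text
time_s: 13.3
eef_pos: [0.5383, -0.0294, 0.2456]
eef_rot: [0.561, 0.43, 0.561, -0.43]
wrist_force: [0.3, -0.2, -2.0]
opening: 0.25
```

```bash
python3 - <<'E'
from h import *
go([.5333,.3458,.25],88.03)
for n in ['side','top']:
    im,d=ctrl.camera(n); cv2.imwrite(f"pics/{n}10.png",im[...,::-1]); np.save(f"pics/{n}10.npy",d)
    for b in ['ball1_center']:
        for k in ctrl.search_frame(n,b): print(n,k)
im=cv2.imread('pics/side10.png'); cv2.imwrite('pics/s10c.png',cv2.resize(im[110:260,230:430],None,fx=4,fy=4,interpolation=cv2.INTER_CUBIC))
E
```

```text
t 13.3 pos [538.3 -29.4 245.6] yaw 15.01 q [-0.27  0.09  1.68  0.    1.37 -0.54] F [ 0.3 -0.2 -2. ] open 0.25
  delta [ -0.176   3.693 -14.547] roll -12.169301513298448
```

View pics/s10c.png

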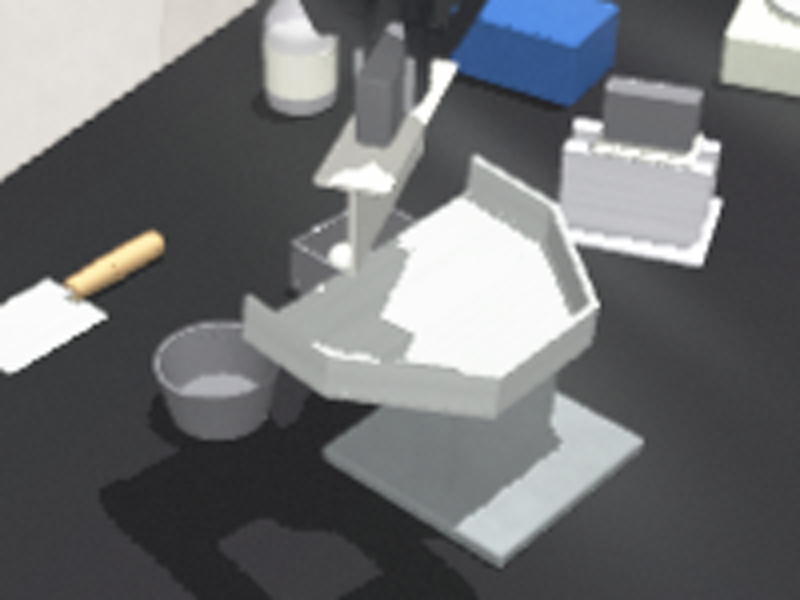

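View pics/top10.png

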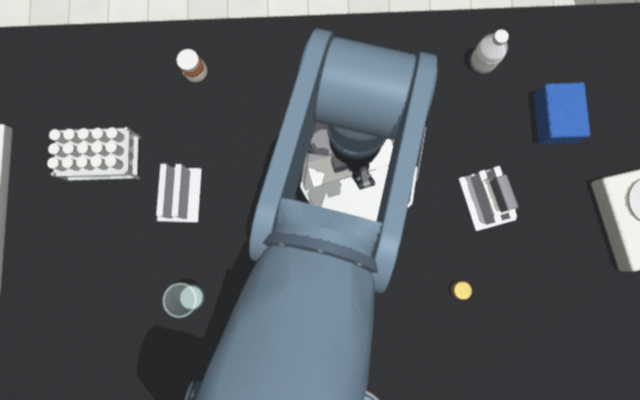

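Emit:
apply_moves([
  {"delta_pos": [-0.1,0.1,-0.5],"roll": -0.4},
  {"delta_pos": [-0.2,0.4,-1.6],"roll": -1.3},
  {"delta_pos": [-0.2,0.7,-2.9],"roll": -2.4},
  {"delta_pos": [-0.2,1.1,-4.4],"roll": -3.7},
  {"delta_pos": [-0.2,1.5,-6.0],"roll": -5.0},
  {"delta_pos": [-0.2,1.9,-7.5],"roll": -6.3},
  {"delta_pos": [-0.2,2.3,-9.1],"roll": -7.6},
  {"delta_pos": [-0.2,2.7,-10.7],"roll": -8.9},
  {"delta_pos": [-0.2,3.1,-12.2],"roll": -10.2},
  {"delta_pos": [-0.2,3.4,-13.5],"roll": -11.3},
  {"delta_pos": [-0.2,3.6,-14.3],"roll": -12.0},
  {"delta_pos": [-0.2,3.69,-14.55],"roll": -12.17},
], hand=-1)

```text
time_s: 14.7
eef_pos: [0.5315, 0.3485, 0.2481]
eef_rot: [0.706, 0.01, 0.708, -0.01]
wrist_force: [-1.1, -0.2, -1.2]
opening: 0.251
```

Emit:
apply_moves([
  {"delta_pos": [0,0,0],"roll": 0},
  {"delta_pos": [0,0,0],"roll": 0},
  {"delta_pos": [0,0,0],"roll": 0},
], hand=-1)

```text
time_s: 15.0
eef_pos: [0.5334, 0.3447, 0.2492]
eef_rot: [0.707, 0.013, 0.707, -0.013]
wrist_force: [0.0, -1.0, -0.2]
opening: 0.253
```

```bash
python3 - <<'E'
from h import *
go([.5333,.3458,.165],88.03)
for n in ['side','top']:
    im,d=ctrl.camera(n); cv2.imwrite(f"pics/{n}11.png",im[...,::-1]); np.save(f"pics/{n}11.npy",d)
im=cv2.imread('pics/side11.png'); cv2.imwrite('pics/s11c.png',cv2.resize(im[190:350,160:300],None,fx=3.75,fy=3.75,interpolation=cv2.INTER_CUBIC))
print((proj('side',cardcorners())-[160,190]+.5)*3.75-.5)
im=cv2.imread('pics/top9.png'); cv2.imwrite('pics/t9c.png',cv2.resize(im[150:235,140:220],None,fx=7,fy=7,interpolation=cv2.INTER_CUBIC))
im=cv2.imread('pics/top11.png'); cv2.imwrite('pics/t11c.png',cv2.resize(im[100:270,280:450],None,fx=3.5,fy=3.5,interpolation=cv2.INTER_CUBIC))
E
```

```text
t 15.0 pos [533.4 344.7 249.2] yaw 87.92 q [ 0.39  0.3   1.43 -0.    1.42 -1.15] F [ 0.  -1.  -0.2] open 0.253
  delta [ 3.367  0.047 -0.005] roll -0.01879246724316393
[[358.49540426 298.60206733]
 [149.81240947 184.06866236]]
```

View pics/s11c.png

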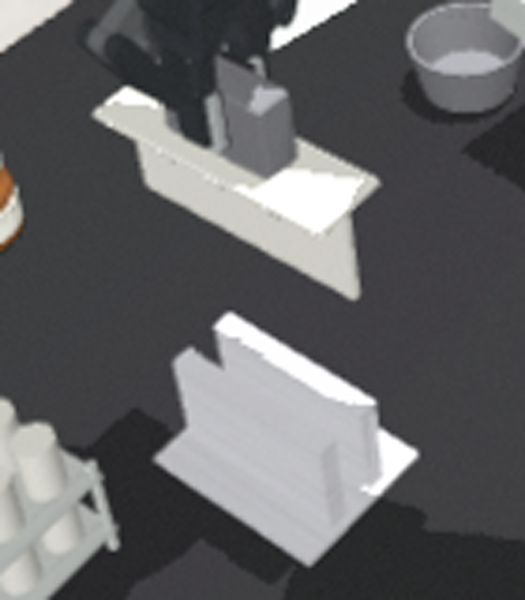

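View pics/t9c.png

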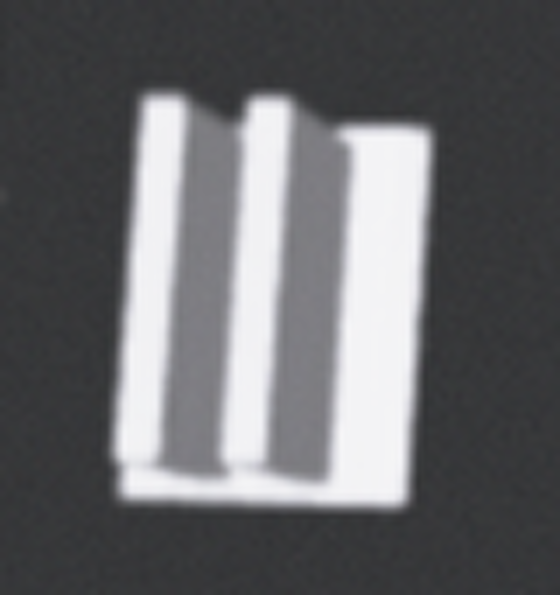

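View pics/t11c.png

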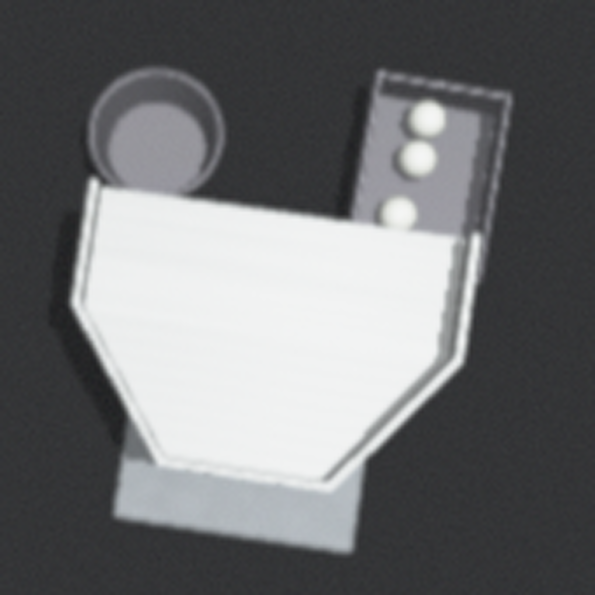

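```bash
python3 - <<'E'
from h import *
def w(c,z): return ray('top',((c[0]+.5)/7-.5+140,(c[1]+.5)/7-.5+150),z)[:2]*1000
a,b,c,d=[w(x,.068) for x in[(187,97),(247,97),(160,463),(222,463)]]
f=(a+b)/2; g=(c+d)/2; print(a,b,c,d,'slot ctr',(f+g)/2,'dir',np.degrees(np.arctan2(*(f-g)[::-1])), np.hypot(*(f-g)), np.hypot(*(a-b)))
go([.5333,.3458,.165],88.03)
E
```

```text
[586.10820824 353.75627576] [585.52808459 335.47040924] [475.00900387 359.36104937] [474.47334146 340.76828888] slot ctr [530.27965954 347.33900581] dir -2.809651709548029 111.21066072513072 18.29506649189355
t 15.1 pos [533.5 344.7 249.4] yaw 87.92 q [ 0.39  0.3   1.43 -0.    1.42 -1.15] F [ 0.3 -0.2 -0.7] open 0.248
  delta [ 3.376  0.042 -0.012] roll -0.018055998832816538
```

Emit:
apply_moves([
  {"delta_pos": [0.4,0.04,0],"roll": 0},
  {"delta_pos": [1.2,0.04,0],"roll": 0},
  {"delta_pos": [2.0,0.04,0],"roll": 0},
  {"delta_pos": [2.8,0.04,0],"roll": 0},
  {"delta_pos": [3.2,0.04,0],"roll": 0},
  {"delta_pos": [3.4,0.04,0],"roll": 0},
  {"delta_pos": [3.4,0.04,0],"roll": 0},
  {"delta_pos": [3.4,0.04,0],"roll": 0},
], hand=-1)

```text
time_s: 15.9
eef_pos: [0.5339, 0.347, 0.1652]
eef_rot: [0.707, 0.012, 0.707, -0.012]
wrist_force: [0.6, -0.2, -1.1]
opening: 0.247
```

```bash
python3 - <<'E'
from h import *
go([.5333,.3458,.083],88.03)
for n in ['side']:
    im,d=ctrl.camera(n); cv2.imwrite(f"pics/{n}12.png",im[...,::-1])
im=cv2.imread('pics/side12.png'); cv2.imwrite('pics/s12c.png',cv2.resize(im[210:350,170:290],None,fx=4.2,fy=4.2,interpolation=cv2.INTER_CUBIC))
E
```

```text
t 15.9 pos [533.9 347.  165.2] yaw 88.02 q [ 0.39  0.38  1.5   0.    1.26 -1.15] F [ 0.6 -0.2 -1.1] open 0.247
  delta [ 3.289 -0.051 -0.026] roll -0.0011114847304630378
```

View pics/s12c.png

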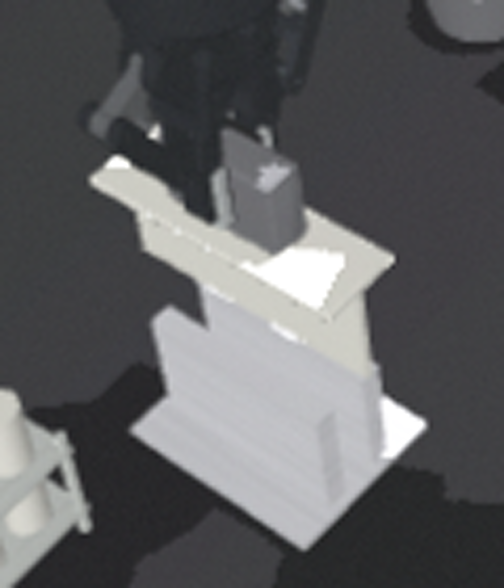

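Emit:
apply_moves([
  {"delta_pos": [0.2,-0.03,-0.02],"roll": 0},
  {"delta_pos": [0.5,-0.03,-0.02],"roll": 0},
  {"delta_pos": [0.8,-0.03,-0.02],"roll": 0},
  {"delta_pos": [1.1,-0.03,-0.02],"roll": 0},
  {"delta_pos": [1.4,-0.03,-0.02],"roll": 0},
  {"delta_pos": [1.6,-0.03,-0.02],"roll": 0},
], hand=-1)

```text
time_s: 16.55
eef_pos: [0.5323, 0.3459, 0.123]
eef_rot: [0.707, 0.012, 0.707, -0.012]
wrist_force: [-0.0, 0.5, -1.9]
opening: 0.246
```

```bash
python3 - <<'E'
from h import *
go([.5333,.3458,.083],88.03)
for n in ['side']:
    im,d=ctrl.camera(n); cv2.imwrite(f"pics/{n}13.png",im[...,::-1])
im=cv2.imread('pics/side13.png'); cv2.imwrite('pics/s13c.png',cv2.resize(im[210:350,170:290],None,fx=4.2,fy=4.2,interpolation=cv2.INTER_CUBIC))
E
```

```text
t 16.55 pos [532.3 345.9 123. ] yaw 88.03 q [ 0.39  0.42  1.53  0.    1.19 -1.15] F [-0.   0.5 -1.9] open 0.246
  delta [ 1.599 -0.     0.043] roll 0.00015693262622562543
```

View pics/s13c.png

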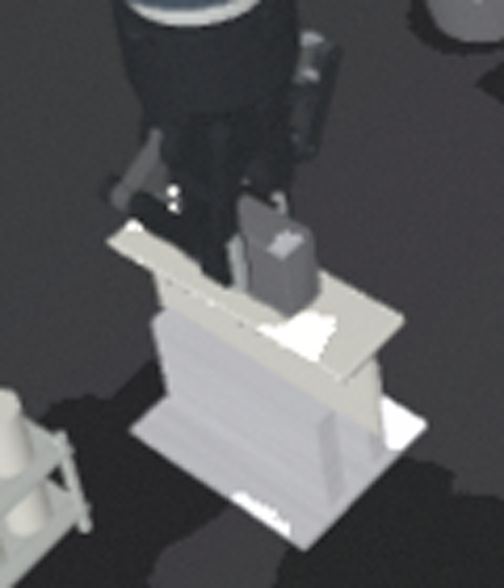

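Emit:
apply_moves([
  {"delta_pos": [0.2,0,0.02],"roll": 0},
  {"delta_pos": [0.5,0,0.02],"roll": 0},
  {"delta_pos": [0.8,0,0.02],"roll": 0},
  {"delta_pos": [1.1,0,0.02],"roll": 0},
  {"delta_pos": [1.3,0,0.02],"roll": 0},
  {"delta_pos": [1.45,0,0.02],"roll": 0},
  {"delta_pos": [1.55,0,0.02],"roll": 0},
  {"delta_pos": [1.58,0,0.02],"roll": 0},
  {"delta_pos": [1.58,0,0.02],"roll": 0},
], hand=-1)

```text
time_s: 17.5
eef_pos: [0.5334, 0.3461, 0.0849]
eef_rot: [0.707, 0.012, 0.707, -0.012]
wrist_force: [-0.0, -0.3, -1.4]
opening: 0.249
```

```bash
python3 - <<'E'
from h import *
go([.5333,.3458,.083],88.03)
for n in ['side']:
    im,d=ctrl.camera(n); cv2.imwrite(f"pics/{n}14.png",im[...,::-1])
im=cv2.imread('pics/side14.png'); cv2.imwrite('pics/s14c.png',cv2.resize(im[210:350,170:290],None,fx=4.2,fy=4.2,interpolation=cv2.INTER_CUBIC))
E
```

```text
t 17.5 pos [533.4 346.1  84.9] yaw 88.03 q [ 0.39  0.47  1.55 -0.    1.12 -1.15] F [-0.  -0.3 -1.4] open 0.249
  delta [ 0.076 -0.012 -0.002] roll 0.00041695779068125677
```

View pics/s14c.png

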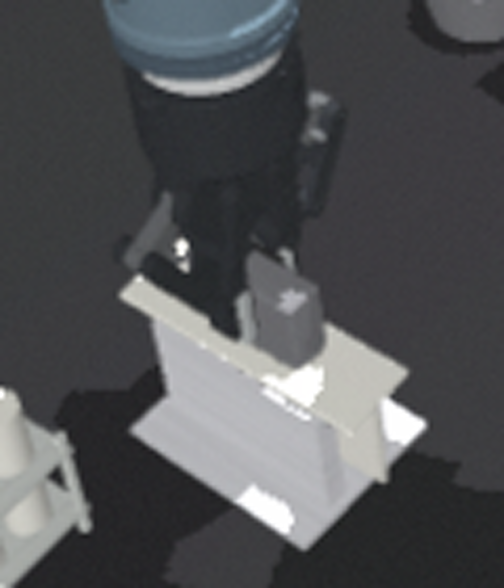

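Emit:
apply_moves([
  {"delta_pos": [0.04,-0.01,0],"roll": 0},
  {"delta_pos": [0.08,-0.01,0],"roll": 0},
  {"delta_pos": [0.08,-0.01,0],"roll": 0},
], hand=-1)

```text
time_s: 17.85
eef_pos: [0.5335, 0.3459, 0.083]
eef_rot: [0.707, 0.012, 0.707, -0.012]
wrist_force: [0.4, -0.3, -0.9]
opening: 0.249
```

Emit:
apply_moves([
  {"delta_pos": [0.02,0,0],"roll": 0},
  {"delta_pos": [0.04,0,0],"roll": 0},
  {"delta_pos": [0.04,0,0],"roll": 0},
], hand=-1)

```text
time_s: 18.15
eef_pos: [0.5335, 0.3459, 0.083]
eef_rot: [0.707, 0.012, 0.707, -0.012]
wrist_force: [-4.0, -1.7, 7.0]
opening: 0.248
```

Emit:
apply_moves([
  {"delta_pos": [-0.03,0,0],"roll": 0},
  {"delta_pos": [-0.03,0,0],"roll": 0},
], hand=-1)

```text
time_s: 18.35
eef_pos: [0.5335, 0.3459, 0.0831]
eef_rot: [0.707, 0.012, 0.707, -0.012]
wrist_force: [-0.4, -0.4, 3.8]
opening: 0.249
```

Emit:
apply_moves([
  {"delta_pos": [0,0,0],"roll": 0},
  {"delta_pos": [0,0,0],"roll": 0},
  {"delta_pos": [0,0,0],"roll": 0},
  {"delta_pos": [0,0,0],"roll": 0},
  {"delta_pos": [0,0,0],"roll": 0},
  {"delta_pos": [0,0,0],"roll": 0},
  {"delta_pos": [0,0,0],"roll": 0},
  {"delta_pos": [0,0,0],"roll": 0},
], hand=1)

```text
time_s: 19.15
eef_pos: [0.5332, 0.3458, 0.0826]
eef_rot: [0.707, 0.012, 0.707, -0.012]
wrist_force: [0.3, -0.2, 0.2]
opening: 0.999
```

```bash
python3 - <<'E'
from h import *
go([.5333,.3458,.25],88.03)
for n in ['side']:
    im,d=ctrl.camera(n); cv2.imwrite(f"pics/{n}15.png",im[...,::-1])
im=cv2.imread('pics/side15.png'); cv2.imwrite('pics/s15c.png',cv2.resize(im[210:350,170:290],None,fx=4.2,fy=4.2,interpolation=cv2.INTER_CUBIC))
E
```

```text
t 19.15 pos [533.2 345.8  82.6] yaw 88.03 q [ 0.39  0.47  1.55 -0.    1.12 -1.15] F [ 0.3 -0.2  0.2] open 0.999
  delta [-6.698e+00 -0.000e+00  2.000e-03] roll 2.240125974140028e-05
```

View pics/s15c.png

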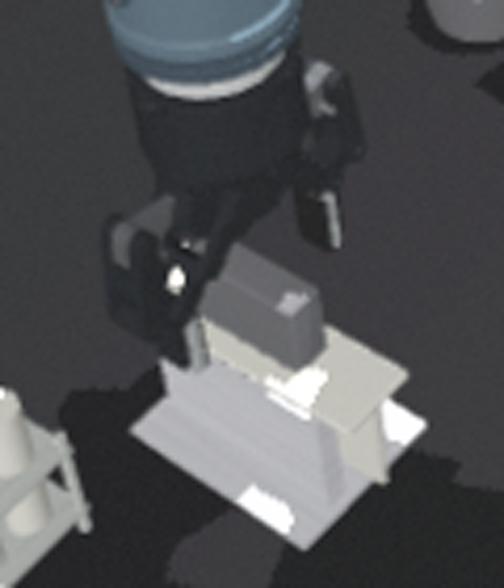

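Released cleanly. Raise straight up, then check.

Emit:
apply_moves([
  {"delta_pos": [-0.3,0,0],"roll": 0},
  {"delta_pos": [-0.9,0,0],"roll": 0},
  {"delta_pos": [-1.7,0,0],"roll": 0},
  {"delta_pos": [-2.6,0,0],"roll": 0},
  {"delta_pos": [-3.6,0,0],"roll": 0},
  {"delta_pos": [-4.6,0,0],"roll": 0},
  {"delta_pos": [-5.5,0,0],"roll": 0},
  {"delta_pos": [-6.3,0,0],"roll": 0},
  {"delta_pos": [-6.7,0,0],"roll": 0},
  {"delta_pos": [-6.7,0,0],"roll": 0},
], hand=1)

```text
time_s: 20.2
eef_pos: [0.5342, 0.3462, 0.2529]
eef_rot: [0.708, 0.013, 0.706, -0.012]
wrist_force: [0.1, -0.6, -0.3]
opening: 1.001
```

```bash
python3 - <<'E'
from h import *
go([.5333,.3458,.25],88.03)
for n in ['side','top']:
    im,d=ctrl.camera(n); cv2.imwrite(f"pics/{n}16.png",im[...,::-1]); np.save(f"pics/{n}16.npy",d)
d=cloud('side',np.load('pics/side16.npy')); P=d
m=(P[...,0]>.44)&(P[...,0]<.63)&(P[...,1]>.31)&(P[...,1]<.385)
for a,b in((.068,.078),(.113,.123)):
    q=P[m&(P[...,2]>a)&(P[...,2]<b)]; print(len(q),rect(q),np.median(q[:,2]))
E
```

```text
t 20.2 pos [534.2 346.2 252.9] yaw 88.03 q [ 0.39  0.3   1.42  0.    1.42 -1.15] F [ 0.1 -0.6 -0.3] open 1.001
  delta [ 0.117 -0.019 -0.037] roll 0.0005577527437499915
863 (array([534.1, 349.2]), array([ 48.6, 152.3]), 89.37) 0.07300719857022027
315 (array([533.2, 346.7]), array([23.3, 71.4]), 88.81) 0.11787238681909298
```

View pics/side16.png

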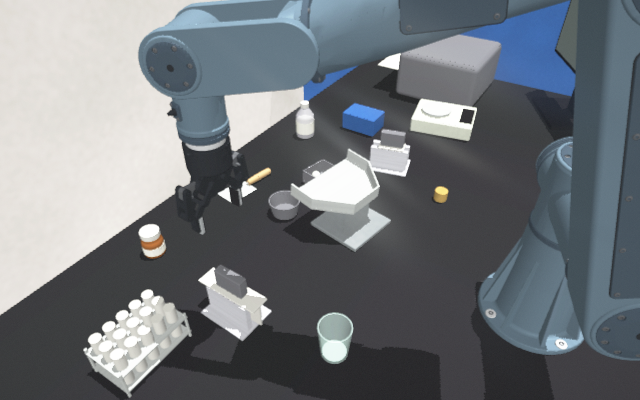

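View pics/top16.png

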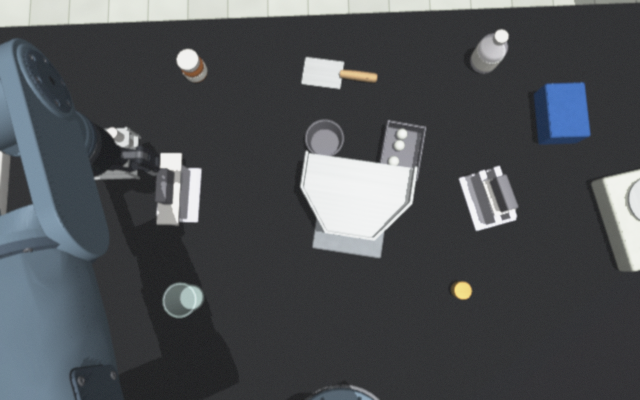

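```bash
python3 - <<'E'
from bench import ctrl
print(ctrl.hand_in())
E
```

```text
the job is handed in; nothing more can be done
None
```

All three milling balls are in the rectangular dish, the pan is back at rest, and the wide card hangs in its own stand. I handed the job in at 20.3 s.

- **What I did:** I lifted the wide card from the left stand and held it upright in the pan's mouth about 25° aslant, with the gap at the rectangular dish. I then pressed its lower edge to about 85 mm, a tilt of roughly 0.33 rad worked out from the geometry, with 6–7 N upward at the wrist. The balls ran along the card and out through the gap. I let the pan rise, put the card back where it had been and withdrew the arm upward.
- **Last checks:**
  - The top picture shows the three balls in the dish, at about pixels (402,134), (399,145) and (394,161). The pan and the round dish are empty.
  - The flange lies at 73.0 mm and the grip block's top at 117.9 mm, which is what a seated card should give.
  - The gripper is open and clear, with almost no wrist force.
- **Not confirmed:**
  - The ball detector found nothing while the arm hid the dish, so I judged the balls by eye from later pictures.
  - I never measured the pan's tilt directly.
  - The card's measured position differed by up to about 3 mm between the two cameras, slightly more than the stated 2 mm calibration.

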